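Sweep loose nuts into the catch tray after pump service

ROBOT

A 6-joint arm with a two-finger parallel gripper is mounted at the origin on the work surface. World frame = base frame: x ahead of the robot, y to its left, z up, the work surface at z = 0. Lengths are in m, angles in rad, forces in N, time in s.
With the tool pointing down it reaches from about 0.375 to 0.975 m from the base axis. Payload 3.8 kg.
Tool frame: the origin (TCP) lies at the very end of the fingers, on their centre line; the grasp point (between the pads) lies 19 mm behind it; z points along the fingers, y is the line along which they close (so a half turn about z gives the same grasp; the last joint's range is limited). The gripper opens to 85 mm and grips with 20 to 120 N. Pads are 22 mm wide; open, the fingers measure 114 mm over their backs; the gripper's body (76 mm by 85 mm) begins 54 mm behind the grasp point. The pads swing forward as they close: fully open they stand 13 mm farther back than shut.
Start: joints at [-1.217, 0.264, 1.604, -0, 1.274, -0.037], TCP at [0.257, -0.624, 0.231] pointing down, gripper open.
Joint ranges: [-2.63, 2.63], [-0.94, 2.18], [0.31, 2.57], [-1.31, 4.45], [0, 2.66], [-2.55, 2.55]. Speed limits (rad/s): [2.57, 2.57, 3.14, 3.14, 3.14, 3.14].

INTERFACE

Orientations are given as a rotation vector (axis times angle).
In Python, from workcell import bot, vision gives the robot as it stands. The module is installed in compiled form; this text tells all that it offers.
- The arm moves only by the tool play_rows, never from a script. Its argument "moves" is a list that holds one entry, the list of rows, each a list of 7 numbers: the turn, a rotation vector about the tool's x, y, z as a fraction of full scale, then the shift along the tool's x, y, z as a fraction of full scale, then the finger opening in mm, from 0 to 85.4. In form: [[[ax, ay, az, x, y, z, jaw], ...]]. A call has 1 to 5 rows; each row shifts and turns the commanded pose from where the row before left it, along the tool's axes as they then stand; what a row does not reach is not made up. Full scale, the value 1, is 0.1 m for a shift and 0.5 rad for a turn. A row lasts 1/12 s, in which the tool goes at most 41.7 mm and 7.16 degrees, less where a joint would pass 70% of its speed; a pose out of reach is approached as far as the arm can. A call with a number of a shift or a turn outside -1 to 1 is refused whole. A call with a gripper value outside its range is refused whole. The fingers move at their own pace and stop on an object; "newtons" is the grip in N (left out, the last holds). Time passes only in rows, so rows that do not move let the fingers close. It gives the time, the measured TCP pose, the force, the opening and the grip force at its end, in the units of the state.
- bot.read_state(): the state, without advancing time (a new reading comes with each control period).
- vision.read_camera(name): name is "scene" or "top" or "wrist"; returns a dict with "image" (420x560x3 uint8, red, green, blue), "depth" (420x560 float32, m along the optical axis (not along the pixel's ray), 0 where there is no reading), "K" (3x3 intrinsics, pixels), "R" (3x3) and "t" (3): a world point X has camera coordinates R X + t. Camera axes: x right, y down, z forward; pixel columns grow to the right and rows downward; lengths in m; the calibration is good to about 2 mm. A picture is of the moment at which its call begins.
- bot.finish_job(): hands the job in; it is judged then, once.
The state is a dict: "time": time; "q": joint angles; "joint_vel": joint speeds; "joint_torque": joint torques, N m; "tool_pos": TCP position; "tcp_rot": TCP orientation; "wrist_force": force on the tool from outside, world axes, zero at the start; "torque": the same for the moment, N m; "width": opening from 0.0 (shut) to 1.0 (fully open); "grip_force": force on a finger pad.
Only numpy, scipy, OpenCV 4.12 (cv2) and the standard library are available. Lean on these libraries where they do the work, as an engineer would, in place of code of your own. Each camera call takes 0.05 s, during which the arm holds its last target. There are 200 camera calls.

TASK

Tidy up after the pump service: sweep the three loose hexagon nuts along the trolley top into the three-sided metal catch tray, through its open side, so that each lies flat and wholly inside. Push them steadily along the surface, never picking them up or flicking them, and leave the other loose things standing or lying where they are.

Things in the scene. Friction and masses are not known exactly. Their poses are not given: they have to be found in the camera images.
- nut_a: loose steel hexagon nut lying flat: 30 mm across flats, 34.6 mm across corners, 16 mm high, 18 mm through bore, 40 to 85 g (the three nuts are alike). Origin: centre of its underside; z up along the bore.
- nut_b: loose steel hexagon nut lying flat: 30 mm across flats, 34.6 mm across corners, 16 mm high, 18 mm through bore, 40 to 85 g (the three nuts are alike). Origin: centre of its underside; z up along the bore.
- nut_c: loose steel hexagon nut lying flat: 30 mm across flats, 34.6 mm across corners, 16 mm high, 18 mm through bore, 40 to 85 g (the three nuts are alike). Origin: centre of its underside; z up along the bore.
- tray: three-sided sheet-metal catch tray, fixed: inside 120 mm (its x) by 180 mm (its y), walls 3 mm thick, 25 mm high at +x, +y and -y, open at -x and on top. No step at the open side: floor flush with the trolley top. Origin: centre of the inside, at surface height; x points from open side to rear wall. The open side faces the robot's right (world -y), turned up to about 20 degrees either way.
- tray_mouth (a point): middle of the tray's open side, at surface height (60 mm from the tray's origin along its -x); axes as the tray's. The side walls begin 90 mm to either side of it.
- vial: bystander among the nuts: small amber glass vial with black cap, standing, 30 mm diameter, 42 mm high, loose, 40 g. Origin: centre of its underside.
- barb: bystander behind the nuts (farther from the tray): brass hose fitting standing on its 32 mm diameter foot, 40 mm high, loose, 60 g. Origin: centre of its underside.
- wrench: bystander: loose steel wrench, about 180 mm long and 8 mm high, lying on the right of the table along its own x. Origin: near its middle, on the surface.
- screwdriver: bystander: loose screwdriver, about 200 mm long and up to 26 mm high, lying at the back of the table along its own x. Origin: near its middle, on the surface.
- dish: bystander: small white open dish, 56 mm diameter, 28 mm high, standing loose on the right of the nuts near the wrench, 70 g. Origin: centre of its underside.
Not all that is in view belongs to the job. Several things look just like the tray: the one meant starts farthest to the robot's left.

How it is judged:
At the end, for the whole second after the job is handed in: All three nuts lie flat and at rest on the surface inside the catch tray, each nut's centre at least 15 mm inside the open side and between the walls; every bystander is within 15 mm of where it was, and the standing ones are upright (within 0.4 rad) (x of nut_a in the frame of tray between -0.045 and 0.06 m and y of nut_a in the frame of tray between -0.09 and 0.09 m and height (world z) of each of nut_a, nut_b, nut_c below 0.008 m and linear speed of each of nut_a, nut_b, nut_c below 0.01 m/s and x of nut_b in the frame of tray between -0.045 and 0.06 m and y of nut_b in the frame of tray between -0.09 and 0.09 m and x of nut_c in the frame of tray between -0.045 and 0.06 m and y of nut_c in the frame of tray between -0.09 and 0.09 m and not (distance of any of vial, barb, wrench, screwdriver, dish from where it was at the start of the episode above 0.015 m or angle between any of vial, barb, dish's own z axis and vertical above 0.4 rad)); the robot touches nothing.
It fails at once if a nut is lifted or carried (its underside's centre rises more than 22 mm above the surface) (height (world z) of any of nut_a, nut_b, nut_c above 0.022 m).
It fails at once if a nut is flicked (moves faster than 0.7 m/s) (linear speed of any of nut_a, nut_b, nut_c above 0.7 m/s).
It fails at once if a bystander is shifted by more than 15 mm or tipped by more than 0.4 rad (distance of any of vial, barb, wrench, screwdriver, dish from where it was at the start of the episode above 0.015 m or angle between any of vial, barb, dish's own z axis and vertical above 0.4 rad).
It also fails if it takes over 67 s, if anything falls off the work surface, if the arm or the gripper's body presses on something with over 40 N, if the wrist force passes 120 N, or if a joint passes its speed limit or range.

## Working session

There is one attempt and no reset: what is moved stays moved. The work goes in short steps, Python scripts to look and compute and a tool call to move; the robot and the scene stay as the last step left them, time stands still between calls to the robot, and variables do not carry over. Pictures are saved under pics/ and viewed, at most 10 in all, crops included, and the job is handed in when it is done.

Besides the shell and the picture viewer there is one more tool, called after "Request:" as name(argument=value, ...), one argument or row to a line, values as JSON. play_rows: Moves the arm, as the interface text tells. Its arguments: {"type":"object","properties":{"moves":{"type":"array","items":{"type":"array","items":{"type":"array","items":{"type":"number"}}}},"newtons":{"type":"number"}},"required":["moves"]}

```bash
mkdir -p pics; python3 - <<'E'
from workcell import bot, vision
import cv2,numpy as np
s=bot.read_state();print(s['time'],s['tool_pos'],s['tcp_rot'],s['width'])
for n in ['top','scene']:
    c=vision.read_camera(n);cv2.imwrite(f'pics/{n}0.png',c['image'][:,:,::-1]);np.savez(f'{n}0.npz',**c)
    print(n,c['K'].tolist(),c['R'].round(3).tolist(),c['t'].round(3).tolist())
E
```

```text
0.0 [ 0.25683525 -0.62341506  0.22991634] [-3.07958692e+00 -6.09473273e-01  5.75598148e-04] 1.0028814874742498
top [[449.56922588334123, 0.0, 284.2016522521328], [0.0, 449.56922588334123, 209.2262988219183], [0.0, 0.0, 1.0]] [[0.028, -0.999, 0.02], [-0.987, -0.031, -0.157], [0.158, -0.016, -0.987]] [-0.077, 0.555, 0.886]
scene [[427.59479922015896, 0.0, 279.6306186196422], [0.0, 427.59479922015896, 208.26578412785958], [0.0, 0.0, 1.0]] [[0.788, 0.616, -0.0], [0.49, -0.627, -0.606], [-0.374, 0.477, -0.796]] [-0.397, -0.288, 1.186]
```

View pics/top0.png

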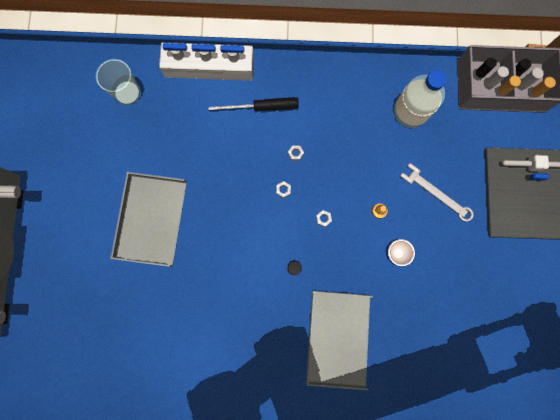

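View pics/scene0.png

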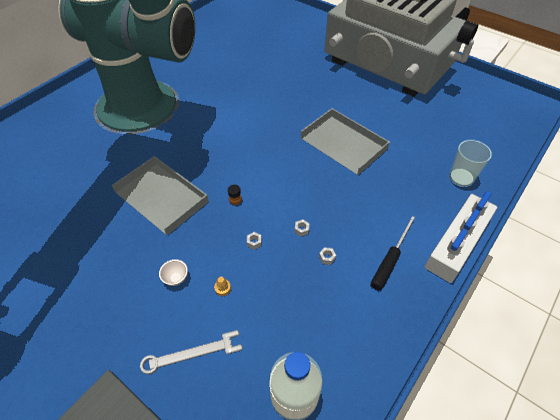

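The top picture shows two tray-like things, at (149,219) and (339,340). The left one, (149,219), fits because it lies farthest to the robot's left (+y). The nuts are at (296,152), (284,189) and (324,218), the vial at (294,268), the barb at (380,211) and the dish at (401,252). I'll confirm the tray in an enlarged crop and measure everything.

```bash
cat > h.py <<'E'
import numpy as np, cv2
def world(c,u,v,z):
    K,R,t=c['K'],c['R'],c['t']
    d=R.T@np.linalg.solve(K,[u,v,1.]); o=-R.T@t
    return (o+d*(z-o[2])/d[2])
def pix(c,X):
    p=c['K']@(c['R']@np.asarray(X,float)+c['t']); return p[:2]/p[2]
def nuts(c,roi):
    im=c['image'].astype(int); x0,y0,x1,y1=roi
    m=np.zeros(im.shape[:2],np.uint8)
    s=im[...,0]>150; m[y0:y1,x0:x1]=s[y0:y1,x0:x1]
    m=cv2.dilate(m,np.ones((3,3)))
    n,l,st,ce=cv2.connectedComponentsWithStats(m)
    return [(ce[i].round(1),st[i,4],world(c,*ce[i],0.014)[:2].round(4)) for i in range(1,n) if st[i,4]>40]
E
python3 - <<'E'
from h import *
c=dict(np.load('top0.npz'))
for r in nuts(c,(190,120,360,240)): print(r)
for n,u,v,z in [('vial',294,268,.042),('barb',380,210,.04),('dish',401,252,.028),('drv',298,102,.01),('drvtip',209,108,.01),('wr',410,172,.008)]: print(n,world(c,u,v,z)[:2].round(3))
for u,v in [(128,174),(186,180),(172,265),(112,257)]: print(world(c,u,v,.025)[:2].round(3),world(c,u,v,0)[:2].round(3))
im=c['image'][150:290,90:350,::-1]
cv2.imwrite('pics/crop.png',cv2.resize(im,(780,420),interpolation=2))
E
```

```text
(array([295.4, 152. ]), np.int32(196), array([ 0.6896, -0.082 ]))
(array([283.1, 189. ]), np.int32(208), array([ 0.6064, -0.0575]))
(array([323.8, 217.9]), np.int32(212), array([ 0.5463, -0.1461]))
vial [ 0.437 -0.084]
barb [ 0.563 -0.261]
dish [ 0.477 -0.307]
drv [ 0.807 -0.085]
drvtip [0.785 0.112]
wr [ 0.655 -0.335]
[0.626 0.273] [0.632 0.282]
[0.617 0.15 ] [0.622 0.155]
[0.437 0.167] [0.437 0.173]
[0.449 0.292] [0.45  0.301]
```

View pics/crop.png

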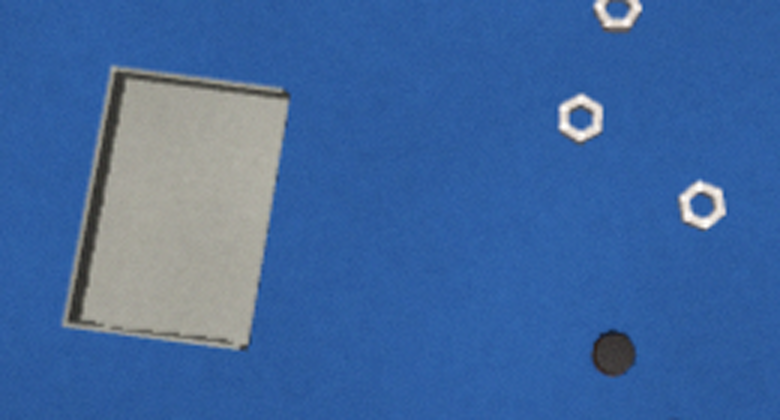

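The crop confirms it: the left tray has walls at the left, top and bottom, and its open side faces right at crop x≈270, toward the nuts. It is turned about 5°. The plan is to straddle each nut loosely with the pads and push it along the tool y line.

```bash
cat > plan.py <<'E'
import sys, numpy as np
from scipy.spatial.transform import Rotation as Ro
from workcell import bot
# args: x y z dirdeg  -> needed turn and tool shift (after turn)
x,y,z,d=map(float,sys.argv[1:5])
s=bot.read_state(); R=Ro.from_rotvec(s['tcp_rot']).as_matrix()
u=np.array([np.cos(np.radians(d)),np.sin(np.radians(d)),0])
T=np.c_[np.cross(-u,[0,0,-1]),-u,[0,0,-1]]     # tool -y = push direction, z down
rv=Ro.from_matrix(R.T@T).as_rotvec()
sh=T.T@(np.array([x,y,z])-s['tool_pos'])
print('t',round(s['time'],2),'pos',s['tool_pos'].round(4),'turn/0.5',(rv/.5).round(3),'shift/0.1 (final axes)',(sh/.1).round(3),'(now axes)',(R.T@T@sh/.1).round(3),'F',s['wrist_force'].round(1),'w',round(s['width'],2))
E
python3 plan.py 0.6896 -0.082 0.10 115.2
```

```text
t 0.1 pos [ 0.2569 -0.6235  0.2301] turn/0.5 [-0.004 -0.    -0.098] shift/0.1 (final axes) [ 6.221 -3.057  1.301] (now axes) [ 6.063 -3.356  1.308] F [ 0.2 -0.1 -0.2] w 1.0
```

Request:
play_rows(
  moves=[
    [[0, 0, -0.098, 0, 0, 0, 50], [0, 0, 0, 0.36, -0.18, 0, 50], [0, 0, 0, 0.36, -0.18, 0, 50], [0, 0, 0, 0.36, -0.18, 0, 50], [0, 0, 0, 0.36, -0.18, 0, 50]],
  ],
  newtons=20,
)

```text
time: 0.52
tool_pos: [0.3571, -0.4961, 0.2305]
tcp_rot: [-3.065, -0.683, 0.0]
wrist_force: [0.9, -0.8, -0.9]
width: 0.589
grip_force: 0.0
```

Request:
play_rows(
  moves=[
    [[0, 0, 0, 0.36, -0.18, 0, 50], [0, 0, 0, 0.36, -0.18, 0, 50], [0, 0, 0, 0.36, -0.18, 0, 50], [0, 0, 0, 0.36, -0.18, 0, 50], [0, 0, 0, 0.36, -0.18, 0, 50]],
  ],
)

```text
time: 0.93
tool_pos: [0.4819, -0.3377, 0.2308]
tcp_rot: [-3.065, -0.685, 0.001]
wrist_force: [0.1, -1.0, 0.2]
width: 0.585
grip_force: 0.0
```

Request:
play_rows(
  moves=[
    [[0, 0, 0, 0.36, -0.18, 0, 50], [0, 0, 0, 0.36, -0.18, 0, 50], [0, 0, 0, 0.36, -0.18, 0, 50], [0, 0, 0, 0.36, -0.18, 0, 50], [0, 0, 0, 0.36, -0.18, 0.1, 50]],
  ],
)

```text
time: 1.35
tool_pos: [0.6079, -0.1801, 0.2231]
tcp_rot: [3.064, 0.685, 0.005]
wrist_force: [-0.1, -0.1, 0.9]
width: 0.587
grip_force: 0.0
```

```bash
python3 plan.py 0.6896 -0.082 0.05 115.2
```

```text
t 1.35 pos [ 0.6079 -0.1801  0.2231] turn/0.5 [ 0.005 -0.005  0.   ] shift/0.1 (final axes) [ 1.157 -0.539  1.731] (now axes) [ 1.153 -0.543  1.733] F [-0.1 -0.1  0.9] w 0.59
```

Request:
play_rows(
  moves=[
    [[0, 0, 0, 0.34, -0.16, 0.1, 50], [0, 0, 0, 0.34, -0.16, 0.2, 50], [0, 0, 0, 0.34, -0.16, 0.2, 50], [0, 0, 0, 0.12, -0.05, 0.35, 50], [0, 0, 0, 0, 0, 0.35, 50]],
  ],
)

```text
time: 1.77
tool_pos: [0.6888, -0.0828, 0.1021]
tcp_rot: [3.064, 0.691, 0.007]
wrist_force: [0.3, -1.0, -0.6]
width: 0.588
grip_force: 0.0
```

Request:
play_rows(
  moves=[
    [[0, 0, 0, 0, 0, 0.35, 50], [0, 0, 0, 0, 0, 0, 50]],
  ],
)

```text
time: 1.93
tool_pos: [0.6785, -0.0843, 0.0572]
tcp_rot: [-3.06, -0.686, 0.024]
wrist_force: [-2.5, 0.4, -1.7]
width: 0.584
grip_force: 0.0
```

```bash
python3 plan.py 0.6896 -0.082 0.003 115.2; python3 - <<'E'
from workcell import vision
import cv2
c=vision.read_camera('wrist');cv2.imwrite('pics/w1.png',c['image'][:,:,::-1])
from h import *
print(pix(c,(.6896,-.082,.016)))
E
```

```text
t 1.93 pos [ 0.6785 -0.0843  0.0572] turn/0.5 [-0.019  0.027  0.002] shift/0.1 (final axes) [0.111 0.026 0.542] (now axes) [0.118 0.031 0.54 ] F [-2.5  0.4 -1.7] w 0.58
[287.57003235 214.04864492]
```

View pics/w1.png

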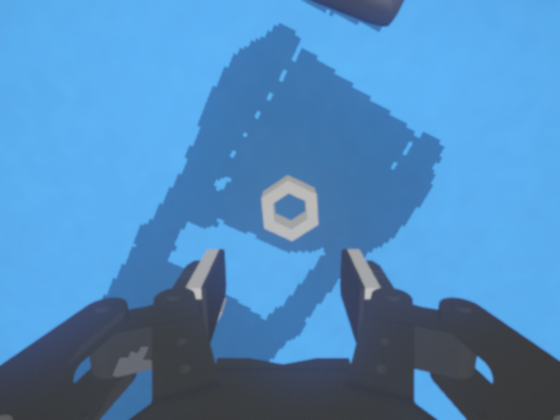

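The wrist view shows the nut centred between the pads at (290,208), with the pads at x≈215 and x≈350. It lies slightly ahead along tool x, as calculated, so I'm lowering over it.

Request:
play_rows(
  moves=[
    [[-0.019, 0.027, 0, 0.11, 0.03, 0, 50], [0, 0, 0, 0, 0, 0.2, 50], [0, 0, 0, 0, 0, 0.1, 50], [0, 0, 0, 0, 0, 0, 50]],
  ],
)

```text
time: 2.32
tool_pos: [0.6973, -0.0846, 0.0374]
tcp_rot: [3.06, 0.683, 0.024]
wrist_force: [0.1, 0.7, -0.2]
width: 0.582
grip_force: 0.0
```

```bash
python3 plan.py 0.6896 -0.082 0.003 115.2
```

```text
t 2.32 pos [ 0.6973 -0.0846  0.0374] turn/0.5 [ 0.019 -0.027 -0.001] shift/0.1 (final axes) [-0.059 -0.056  0.344] (now axes) [-0.064 -0.059  0.342] F [ 0.1  0.7 -0.2] w 0.58
```

Request:
play_rows(
  moves=[
    [[0.019, -0.027, 0, -0.06, -0.056, 0, 50], [0, 0, 0, 0, 0, 0.15, 50], [0, 0, 0, 0, 0, 0.1, 50], [0, 0, 0, 0, 0, 0, 50], [0, 0, 0, 0, 0, 0, 50]],
  ],
)

```text
time: 2.73
tool_pos: [0.6881, -0.0817, 0.0105]
tcp_rot: [-3.065, -0.685, 0.004]
wrist_force: [-0.6, 0.2, 0.0]
width: 0.584
grip_force: 0.0
```

```bash
python3 plan.py 0.6896 -0.082 0.003 115.2; python3 plan.py 0.5445 0.228 0.003 115.2
```

```text
t 2.73 pos [ 0.6881 -0.0817  0.0105] turn/0.5 [-0.003  0.004 -0.   ] shift/0.1 (final axes) [0.012 0.009 0.075] (now axes) [0.013 0.009 0.075] F [-0.6  0.2  0. ] w 0.58
t 2.73 pos [ 0.6881 -0.0817  0.0105] turn/0.5 [-0.003  0.004 -0.   ] shift/0.1 (final axes) [ 0.019 -3.413  0.075] (now axes) [ 0.019 -3.413  0.081] F [-0.6  0.2  0. ] w 0.58
```

Request:
play_rows(
  moves=[
    [[0, 0, 0, 0.01, 0, 0.04, 50], [0, 0, 0, 0, 0, 0.035, 50], [0, 0, 0, 0, -0.05, 0, 50], [0, 0, 0, 0, -0.05, 0, 50], [0, 0, 0, 0, -0.1, 0, 50]],
  ],
)

```text
time: 3.15
tool_pos: [0.682, -0.0635, 0.0047]
tcp_rot: [3.066, 0.684, 0.001]
wrist_force: [-0.0, -1.0, -0.3]
width: 0.587
grip_force: 0.1
```

Request:
play_rows(
  moves=[
    [[0, 0, 0, 0, -0.15, 0, 50], [0, 0, 0, 0, -0.2, 0, 50], [0, 0, 0, 0, -0.2, 0, 50], [0, 0, 0, 0, -0.2, 0, 50], [0, 0, 0, 0, -0.2, 0, 50]],
  ],
)

```text
time: 3.57
tool_pos: [0.6402, 0.0246, 0.0048]
tcp_rot: [-3.066, -0.686, -0.0]
wrist_force: [0.4, -0.6, -0.4]
width: 0.586
grip_force: 0.1
```

```bash
python3 plan.py 0.5445 0.228 0.003 115.2; cat > look.py <<'E'
import sys
from workcell import vision
from h import *
c=vision.read_camera('top')
for r in nuts(c,tuple(map(int,sys.argv[2:6])) if len(sys.argv)>2 else (190,120,360,240)): print(r)
cv2.imwrite(f'pics/{sys.argv[1]}.png',c['image'][:,:,::-1])
E
python3 look.py p1
```

```text
t 3.57 pos [0.6402 0.0246 0.0048] turn/0.5 [-0.    -0.001  0.001] shift/0.1 (final axes) [-0.    -2.248  0.018] (now axes) [ 1.000e-03 -2.248e+00  1.800e-02] F [ 0.4 -0.6 -0.4] w 0.59
(array([264.8, 132. ]), np.int32(265), array([ 0.7328, -0.0136]))
(array([195. , 131.4]), np.int32(134), array([0.7287, 0.1393]))
(array([268.8, 171.4]), np.int32(77), array([ 0.6441, -0.0253]))
(array([218.9, 180.2]), np.int32(396), array([0.6213, 0.0814]))
(array([283.1, 188.7]), np.int32(216), array([ 0.607 , -0.0574]))
(array([323.6, 217.8]), np.int32(221), array([ 0.5464, -0.1459]))
```

View pics/p1.png

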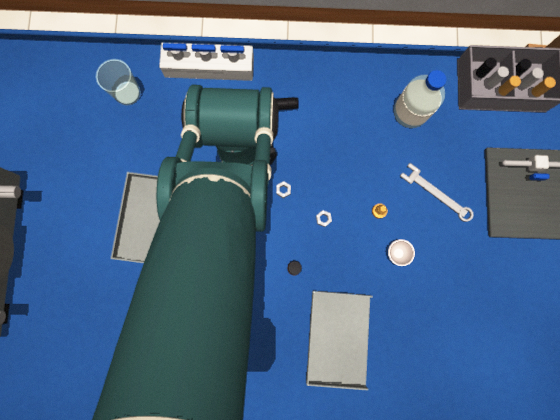

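In this picture the arm hides nut A, but it has left its old place at (296,152) and everything else is unmoved. I'll check it numerically with the wrist camera.

```bash
cat > wl.py <<'E'
from workcell import vision
from h import *
c=vision.read_camera('wrist'); im=c['image'].astype(int)
# steel-grey pixels (blue not dominant) whose depth puts them at nut-top height
K,R,t=c['K'],c['R'],c['t']
v,u=np.mgrid[:420,:560]; d=c['depth']
P=np.stack([(u-K[0,2])/K[0,0]*d,(v-K[1,2])/K[1,1]*d,d],-1)@R+(-R.T@t)
m=((np.abs(P[...,2]-.016)<.004)&(d>0)&(im[...,2]-im[...,0]<60)).astype(np.uint8)
n,l,st,ce=cv2.connectedComponentsWithStats(cv2.morphologyEx(m,cv2.MORPH_OPEN,np.ones((3,3))))
for i in range(1,n):
    if st[i,4]>300:
        q=P[l==i]; print(st[i,4],ce[i].round(),((q.max(0)+q.min(0))/2)[:2].round(4),(np.ptp(q,axis=0))[:2].round(3))
E
python3 wl.py
```

```text
3286 [301. 269.] [0.6437 0.022 ] [0.032 0.035]
424 [442. 409.] [ 0.6097 -0.0677] [0.014 0.011]
```

Request:
play_rows(
  moves=[
    [[0, 0, 0, 0, -0.15, 0.01, 50], [0, 0, 0, 0, -0.2, 0, 50], [0, 0, 0, 0, -0.2, 0, 50], [0, 0, 0, 0, -0.2, 0, 50], [0, 0, 0, 0, -0.2, 0, 50]],
  ],
)

```text
time: 4.08
tool_pos: [0.6006, 0.1095, 0.0038]
tcp_rot: [3.066, 0.684, 0.001]
wrist_force: [-0.1, -0.8, 1.1]
width: 0.586
grip_force: 0.2
```

Request:
play_rows(
  moves=[
    [[0, 0, 0, 0, -0.2, 0, 50], [0, 0, 0, 0, -0.2, 0, 50], [0, 0, 0, 0, -0.2, 0, 50], [0, 0, 0, 0, -0.2, 0, 50], [0, 0, 0, 0, -0.15, 0, 50]],
  ],
)

```text
time: 4.5
tool_pos: [0.5596, 0.1961, 0.0037]
tcp_rot: [-3.066, -0.685, -0.001]
wrist_force: [0.2, -0.2, -0.3]
width: 0.583
grip_force: 0.1
```

Request:
play_rows(
  moves=[
    [[0, 0, 0, 0, -0.15, 0, 50], [0, 0, 0, 0, -0.1, 0, 50], [0, 0, 0, 0, -0.07, 0, 50], [0, 0, 0, 0, -0.03, 0, 50], [0, 0, 0, 0, 0, 0, 50]],
  ],
)

```text
time: 4.92
tool_pos: [0.5454, 0.2266, 0.0035]
tcp_rot: [-3.066, -0.686, -0.0]
wrist_force: [0.2, 0.4, -0.1]
width: 0.586
grip_force: 0.0
```

```bash
python3 wl.py; python3 plan.py .606 -.058 .1 110
```

```text
1096 [252.  75.] [0.5987 0.2606] [0.063 0.041]
803 [432. 130.] [0.6225 0.1994] [0.008 0.081]
426 [150. 228.] [0.5405 0.2835] [0.054 0.006]
3557 [308. 272.] [0.5517 0.2176] [0.035 0.037]
t 4.97 pos [0.5456 0.2262 0.0035] turn/0.5 [ 0.    -0.     0.182] shift/0.1 (final axes) [-0.404  2.877 -0.965] (now axes) [-0.663  2.829 -0.965] F [-0.6 -0.5  0.4] w 0.59
```

Nut A is inside the tray at (0.552, 0.218). Next is B.

Request:
play_rows(
  moves=[
    [[0, 0, 0, 0, 0, -0.2, 50], [0, 0, 0, 0, 0, -0.35, 50], [0, 0, 0, 0, 0, -0.3, 50], [0, 0, 0.15, 0, 0, 0, 50], [0, 0, 0, -0.05, 0.35, 0, 50]],
  ],
)

```text
time: 5.38
tool_pos: [0.5557, 0.1957, 0.0921]
tcp_rot: [-3.086, -0.569, -0.011]
wrist_force: [0.9, -0.5, -0.1]
width: 0.585
grip_force: 0.0
```

Request:
play_rows(
  moves=[
    [[0, 0, 0, -0.05, 0.38, 0, 50], [0, 0, 0, -0.05, 0.38, 0, 50], [0, 0, 0, -0.05, 0.38, 0, 50], [0, 0, 0, -0.05, 0.38, 0, 50], [0, 0, 0, -0.05, 0.38, 0, 50]],
  ],
)

```text
time: 5.8
tool_pos: [0.5979, 0.0027, 0.0886]
tcp_rot: [3.09, 0.568, 0.0]
wrist_force: [0.7, 0.1, 0.1]
width: 0.586
grip_force: 0.0
```

Request:
play_rows(
  moves=[
    [[0, 0, 0, -0.05, 0.38, 0, 50], [0, 0, 0, 0, 0.2, 0.2, 50], [0, 0, 0, 0, 0, 0.2, 50], [0, 0, 0, 0, 0, 0.1, 50], [0, 0, 0, 0, 0, 0, 50]],
  ],
)

```text
time: 6.22
tool_pos: [0.6107, -0.0512, 0.0351]
tcp_rot: [-3.088, -0.567, 0.01]
wrist_force: [-1.5, 0.8, -0.0]
width: 0.585
grip_force: 0.0
```

```bash
python3 wl.py; python3 plan.py .607 -.0575 .0035 110.6
```

```text
2205 [293. 255.] [ 0.6091 -0.0577] [0.034 0.031]
335 [420. 393.] [ 0.556  -0.1543] [0.016 0.014]
t 6.27 pos [ 0.6118 -0.0507  0.0366] turn/0.5 [-0.005  0.008  0.009] shift/0.1 (final axes) [-0.069  0.047  0.331] (now axes) [-0.067  0.048  0.331] F [-0.3 -0.2 -0.4] w 0.58
```

Request:
play_rows(
  moves=[
    [[0, 0, 0.009, -0.05, 0.05, 0, 50], [0, 0, 0, 0, 0, 0.15, 50], [0, 0, 0, 0, 0, 0.1, 50], [0, 0, 0, 0, 0, 0.06, 50], [0, 0, 0, 0, 0, 0.02, 50]],
  ],
)

```text
time: 6.68
tool_pos: [0.61, -0.0566, 0.0047]
tcp_rot: [-3.09, -0.564, 0.002]
wrist_force: [-0.2, -0.6, 0.1]
width: 0.586
grip_force: 0.0
```

```bash
python3 plan.py .502 .228 .0035 110.6
```

```text
t 6.68 pos [ 0.61   -0.0566  0.0047] turn/0.5 [-0.001  0.003  0.003] shift/0.1 (final axes) [-0.01  -3.044  0.012] (now axes) [-0.005 -3.044  0.015] F [-0.2 -0.6  0.1] w 0.59
```

Request:
play_rows(
  moves=[
    [[0, 0, 0, -0.01, -0.05, 0.01, 50], [0, 0, 0, 0, -0.05, 0, 50], [0, 0, 0, 0, -0.1, 0, 50], [0, 0, 0, 0, -0.15, 0, 50], [0, 0, 0, 0, -0.2, 0, 50]],
  ],
)

```text
time: 7.1
tool_pos: [0.5908, -0.0053, 0.0052]
tcp_rot: [3.091, 0.561, 0.002]
wrist_force: [0.7, -0.3, 0.1]
width: 0.587
grip_force: 0.4
```

Request:
play_rows(
  moves=[
    [[0, 0, 0, 0, -0.2, 0, 50], [0, 0, 0, 0, -0.2, 0, 50], [0, 0, 0, 0, -0.2, 0, 50], [0, 0, 0, 0, -0.2, 0, 50], [0, 0, 0, 0, -0.2, 0, 50]],
  ],
)

```text
time: 7.52
tool_pos: [0.5545, 0.0896, 0.0051]
tcp_rot: [-3.091, -0.564, -0.001]
wrist_force: [0.6, -0.3, 0.4]
width: 0.587
grip_force: 0.2
```

```bash
python3 wl.py; python3 plan.py .502 .228 .0035 110.6
```

```text
613 [  6. 179.] [0.5539 0.2055] [0.023 0.009]
3359 [309. 287.] [0.556  0.0778] [0.041 0.034]
t 7.57 pos [0.5528 0.0923 0.0048] turn/0.5 [-0.004  0.001  0.004] shift/0.1 (final axes) [ 0.002 -1.449  0.013] (now axes) [ 0.005 -1.449  0.016] F [-0.9  1.9  0. ] w 0.59
```

Request:
play_rows(
  moves=[
    [[0, 0, 0, 0, -0.1, 0.01, 50], [0, 0, 0, 0, -0.2, 0, 50], [0, 0, 0, 0, -0.2, 0, 50], [0, 0, 0, 0, -0.2, 0, 50], [0, 0, 0, 0, -0.2, 0, 50]],
  ],
)

```text
time: 7.98
tool_pos: [0.5233, 0.1729, 0.0039]
tcp_rot: [3.091, 0.563, 0.001]
wrist_force: [0.4, -0.2, 0.3]
width: 0.588
grip_force: 0.3
```

Request:
play_rows(
  moves=[
    [[0, 0, 0, 0, -0.2, 0, 50], [0, 0, 0, 0, -0.16, 0, 50], [0, 0, 0, 0, -0.1, 0, 50], [0, 0, 0, 0, -0.06, 0, 50], [0, 0, 0, 0, 0, 0, 50]],
  ],
)

```text
time: 8.4
tool_pos: [0.5048, 0.2215, 0.0036]
tcp_rot: [-3.09, -0.565, -0.0]
wrist_force: [-0.7, 0.4, -0.8]
width: 0.583
grip_force: 0.0
```

```bash
python3 wl.py; python3 plan.py .5464 -.146 .1 103
```

```text
1867 [159. 145.] [0.5301 0.2846] [0.127 0.013]
1210 [512.  28.] [0.6204 0.1799] [0.005 0.044]
3716 [332. 176.] [0.5507 0.2187] [0.031 0.034]
3525 [308. 289.] [0.5061 0.2104] [0.041 0.034]
t 8.45 pos [0.5051 0.2208 0.0035] turn/0.5 [ 0.    -0.     0.269] shift/0.1 (final axes) [-0.422  3.667 -0.965] (now axes) [-0.909  3.577 -0.965] F [-0.2 -1.  -0.7] w 0.59
```

Nut B is inside the tray at (0.506, 0.210). Now C.

Request:
play_rows(
  moves=[
    [[0, 0, 0, 0, 0, -0.2, 50], [0, 0, 0, 0, 0, -0.35, 50], [0, 0, 0, 0, 0, -0.3, 50], [0, 0, 0.14, 0, 0, 0, 50], [0, 0, 0.125, -0.04, 0.3, 0, 50]],
  ],
)

```text
time: 8.87
tool_pos: [0.5128, 0.1936, 0.092]
tcp_rot: [-3.118, -0.355, -0.011]
wrist_force: [-0.2, -0.0, 0.5]
width: 0.586
grip_force: 0.0
```

Request:
play_rows(
  moves=[
    [[0, 0, 0, -0.04, 0.38, 0, 50], [0, 0, 0, -0.04, 0.38, 0, 50], [0, 0, 0, -0.04, 0.38, 0, 50], [0, 0, 0, -0.04, 0.38, 0, 50], [0, 0, 0, -0.04, 0.38, 0, 50]],
  ],
)

```text
time: 9.28
tool_pos: [0.5332, -0.0017, 0.0886]
tcp_rot: [3.121, 0.356, 0.0]
wrist_force: [1.3, -0.2, -1.1]
width: 0.584
grip_force: 0.0
```

Request:
play_rows(
  moves=[
    [[0, 0, 0, -0.04, 0.38, 0, 50], [0, 0, 0, -0.04, 0.38, 0, 50], [0, 0, 0, -0.04, 0.38, 0, 50], [0, 0, 0, -0.04, 0.3, 0, 50], [0, 0, 0, 0, 0, 0, 50]],
  ],
)

```text
time: 9.7
tool_pos: [0.551, -0.1493, 0.089]
tcp_rot: [3.119, 0.348, 0.002]
wrist_force: [0.1, 0.5, 0.2]
width: 0.582
grip_force: 0.0
```

```bash
python3 wl.py; python3 plan.py .547 -.1465 .0035 103
```

```text
1268 [276. 219.] [ 0.5487 -0.1459] [0.033 0.032]
831 [455. 223.] [ 0.5693 -0.2657] [0.032 0.029]
t 9.75 pos [ 0.5504 -0.1467  0.0886] turn/0.5 [ 0.002 -0.001 -0.009] shift/0.1 (final axes) [-0.032 -0.01   0.851] (now axes) [-0.033 -0.01   0.851] F [ 0.4  0.4 -0.3] w 0.59
```

Request:
play_rows(
  moves=[
    [[0, 0, -0.009, -0.03, -0.01, 0.2, 50], [0, 0, 0, 0, 0, 0.2, 50], [0, 0, 0, 0, 0, 0.15, 50], [0, 0, 0, 0, 0, 0.1, 50], [0, 0, 0, 0, 0, 0, 50]],
  ],
)

```text
time: 10.17
tool_pos: [0.5446, -0.1414, 0.0208]
tcp_rot: [-3.118, -0.364, 0.008]
wrist_force: [-0.6, 0.6, 0.3]
width: 0.59
grip_force: 0.0
```

Request:
play_rows(
  moves=[
    [[0, 0, 0, 0, 0, 0.1, 50], [0, 0, 0, 0, 0, 0.06, 50], [0, 0, 0, 0, 0, 0.03, 50], [0, 0, 0, 0, 0, 0, 50]],
  ],
)

```text
time: 10.5
tool_pos: [0.5469, -0.1424, 0.004]
tcp_rot: [-3.12, -0.364, 0.001]
wrist_force: [0.3, 0.3, 0.5]
width: 0.585
grip_force: 0.0
```

```bash
python3 plan.py .461 .223 .0035 103
```

```text
t 10.5 pos [ 0.5469 -0.1424  0.004 ] turn/0.5 [-0.001  0.001  0.011] shift/0.1 (final axes) [-0.015 -3.753  0.005] (now axes) [ 0.006 -3.753  0.007] F [0.3 0.3 0.5] w 0.59
```

Request:
play_rows(
  moves=[
    [[0, 0, 0.011, -0.01, -0.05, 0, 50], [0, 0, 0, 0, -0.05, 0, 50], [0, 0, 0, 0, -0.1, 0, 50], [0, 0, 0, 0, -0.15, 0, 50], [0, 0, 0, 0, -0.2, 0, 50]],
  ],
)

```text
time: 10.92
tool_pos: [0.5341, -0.0886, 0.005]
tcp_rot: [3.121, 0.354, 0.002]
wrist_force: [-0.5, -0.5, -0.3]
width: 0.583
grip_force: 0.3
```

Request:
play_rows(
  moves=[
    [[0, 0, 0, 0, -0.2, 0, 50], [0, 0, 0, 0, -0.2, 0, 50], [0, 0, 0, 0, -0.2, 0, 50], [0, 0, 0, 0, -0.2, 0, 50], [0, 0, 0, 0, -0.2, 0, 50]],
  ],
)

```text
time: 11.33
tool_pos: [0.5105, 0.0102, 0.0048]
tcp_rot: [-3.121, -0.356, -0.0]
wrist_force: [-0.3, -0.5, -0.2]
width: 0.585
grip_force: 0.1
```

Request:
play_rows(
  moves=[
    [[0, 0, 0, 0, -0.2, 0, 50], [0, 0, 0, 0, -0.2, 0, 50], [0, 0, 0, 0, -0.2, 0, 50], [0, 0, 0, 0, -0.2, 0, 50], [0, 0, 0, 0, -0.15, 0, 50]],
  ],
)

```text
time: 11.75
tool_pos: [0.4887, 0.1031, 0.0047]
tcp_rot: [-3.121, -0.357, -0.0]
wrist_force: [0.2, 0.0, 0.1]
width: 0.585
grip_force: 0.1
```

```bash
python3 wl.py; python3 plan.py .461 .223 .0035 103
```

```text
2973 [28. 56.] [0.5505 0.2107] [0.031 0.02 ]
3352 [ 32. 189.] [0.5015 0.2069] [0.033 0.028]
3393 [309. 273.] [0.4915 0.0922] [0.034 0.035]
660 [ 25. 322.] [0.4422 0.207 ] [0.004 0.025]
t 11.8 pos [0.4882 0.1047 0.0047] turn/0.5 [-0.003  0.     0.003] shift/0.1 (final axes) [ 1.000e-03 -1.214e+00  1.200e-02] (now axes) [ 0.003 -1.214  0.014] F [-0.8  1.5 -0.5] w 0.58
```

Request:
play_rows(
  moves=[
    [[0, 0, 0, 0, -0.1, 0.01, 50], [0, 0, 0, 0, -0.2, 0, 50], [0, 0, 0, 0, -0.2, 0, 50], [0, 0, 0, 0, -0.2, 0, 50], [0, 0, 0, 0, -0.2, 0, 50]],
  ],
)

```text
time: 12.22
tool_pos: [0.4692, 0.1894, 0.0036]
tcp_rot: [3.121, 0.355, 0.0]
wrist_force: [0.3, -0.4, 0.6]
width: 0.584
grip_force: 0.1
```

Request:
play_rows(
  moves=[
    [[0, 0, 0, 0, -0.15, 0, 50], [0, 0, 0, 0, -0.1, 0, 50], [0, 0, 0, 0, -0.06, 0, 50], [0, 0, 0, 0, 0, 0, 50], [0, 0, 0, 0, 0, 0, 50]],
  ],
)

```text
time: 12.63
tool_pos: [0.4638, 0.2194, 0.0039]
tcp_rot: [-3.12, -0.355, -0.004]
wrist_force: [2.8, 1.0, -0.1]
width: 0.586
grip_force: 1.3
```

Request:
play_rows(
  moves=[
    [[0, 0, 0, 0, 0, -0.2, 50], [0, 0, 0, 0, 0, -0.35, 50], [0, 0, 0, 0, 0, -0.35, 50], [0, 0, 0, 0, 0.3, -0.25, 50], [0, 0, 0, 0, 0.4, 0, 50]],
  ],
)

```text
time: 13.05
tool_pos: [0.4824, 0.1524, 0.125]
tcp_rot: [-3.118, -0.361, -0.016]
wrist_force: [2.3, 0.8, -0.0]
width: 0.586
grip_force: 0.0
```

Request:
play_rows(
  moves=[
    [[0, 0, 0, 0, 0.4, 0, 50], [0, 0, 0, 0, 0.4, 0, 50], [0, 0, 0, 0, 0.4, 0, 50], [0, 0, 0, 0, 0.4, 0, 50], [0, 0, 0, 0, 0.4, 0, 50]],
  ],
)

```text
time: 13.47
tool_pos: [0.5226, -0.0466, 0.1184]
tcp_rot: [-3.121, -0.354, 0.002]
wrist_force: [1.1, 0.7, -0.1]
width: 0.584
grip_force: 0.0
```

Request:
play_rows(
  moves=[
    [[0, 0, 0, 0, 0.4, 0, 50], [0, 0, 0, 0, 0.4, 0, 50], [0, 0, 0, 0, 0.4, 0, 50], [0, 0, 0, 0, 0.3, 0, 50], [0, 0, 0, 0, 0, 0, 50]],
  ],
)

```text
time: 13.88
tool_pos: [0.5577, -0.1964, 0.1187]
tcp_rot: [3.12, 0.347, 0.001]
wrist_force: [0.3, -0.7, 0.3]
width: 0.589
grip_force: 0.0
```

```bash
python3 look.py fin 90 150 200 280; python3 plan.py .46 .2 .1 103
```

```text
(array([127.9, 175.5]), np.int32(52), array([0.625 , 0.2771]))
(array([151.3, 220.3]), np.int32(5100), array([0.5296, 0.2198]))
(array([122.5, 198.5]), np.int32(91), array([0.5745, 0.2845]))
t 13.93 pos [ 0.5568 -0.1937  0.1183] turn/0.5 [-0.001  0.001 -0.01 ] shift/0.1 (final axes) [-0.058 -4.054  0.183] (now axes) [-0.078 -4.053  0.184] F [-0.1  0.6 -0.2] w 0.59
```

View pics/fin.png

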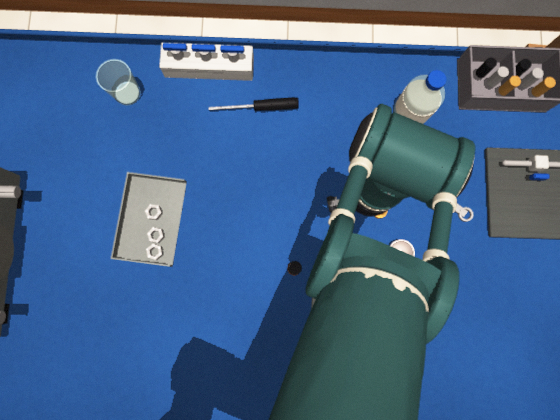

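All three nuts are in the tray, at pixels (153,212), (155,236) and (155,251), and the bystanders in view look unmoved. A quick depth check will show whether they lie flat before I hand the job in.

```bash
python3 - <<'E'
from workcell import bot, vision
from h import *
c=vision.read_camera('top');K,R,t=c['K'],c['R'],c['t'];d=c['depth']
v,u=np.mgrid[:420,:560]
P=np.stack([(u-K[0,2])/K[0,0]*d,(v-K[1,2])/K[1,1]*d,d],-1)@R-R.T@t
ax=np.array([.084,.996]);ay=np.array([-.996,.084]);o=np.array([.532,.218])
for a,b in [(153,212),(155,236),(155,251)]:
    w=world(c,a,b,.014)[:2]; z=P[b-9:b+10,a-9:a+10,2]
    print(w.round(3),'tray',(w-o)@ax,(w-o)@ay,'z pct',np.percentile(z,[5,50,80,95,100]).round(4))
c0=dict(np.load('top0.npz'))
D=np.abs(c['image'].astype(int)-c0['image']).max(2)
for n,a,b in [('vial',294,268),('drv',280,103),('dish',401,245)]: print(n,D[b-5:b+6,a-8:a+9].mean())
E
```

```text
[0.547 0.218] tray 0.0008577106413003287 -0.015434461708464246 z pct [-3.600e-03  6.000e-04  1.390e-02  1.600e-02  9.641e-01]
[0.497 0.21 ] tray -0.011372571622124536 0.03464145381395946 z pct [-0.0038  0.0011  0.0138  0.0161  0.9641]
[0.465 0.207] tray -0.016325659420517783 0.06581608624409116 z pct [-0.0037  0.0009  0.0138  0.0157  0.0181]
vial 37.780748663101605
drv 5.572192513368984
dish 18.77005347593583
```

```bash
python3 -c "
from workcell import bot
print(bot.finish_job())"
```

```text
the job is handed in; nothing more can be done
None
```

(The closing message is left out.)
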